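Free the pipe bracket from its hold-down clamp

ROBOT

A 7-joint arm with a two-finger parallel gripper is mounted at the origin on the work surface. World frame = base frame: x ahead of the robot, y to its left, z up, the work surface at z = 0. Lengths are in m, angles in rad, forces in N, time in s.
With the tool pointing down it reaches from about 0.4 to 0.85 m from the base axis. Payload 4.5 kg.
Tool frame: the origin (TCP) lies at the very end of the fingers, on their centre line; the grasp point (between the pads) lies 19 mm behind it; z points along the fingers, y is the line along which they close (so a half turn about z gives the same grasp; the last joint's range is limited). The gripper opens to 88 mm and grips with 3 to 60 N. Pads are 18 mm wide; open, the fingers measure 123 mm over their backs; the gripper's body (75 mm by 187 mm) begins 45 mm behind the grasp point.
Start: joints at [-1.261, 0.689, -0.195, 1.565, 0.157, 0.902, -0.215], TCP at [0.17, 0.601, 0.239] pointing down, gripper open.
Joint ranges: [-3.01, 3.01], [-0.46, 2.08], [-1.47, 1.51], [0.13, 2.56], [-1, 4.14], [0.04, 2.09], [-2.66, 2.66]. Speed limits (rad/s): [2.57, 2.57, 3.14, 3.14, 3.14, 3.14, 3.14].

INTERFACE

Orientations are given as a unit quaternion [x, y, z, w].
In Python, from plant import r gives the robot as it stands. The module is installed in compiled form; this text tells all that it offers.
- The arm moves only by the tool step_arm, never from a script. Its argument "increments" is a list of rows, each a list of 2 entries, a list of its own where there are three numbers: the shift along the world's x, y, z in cm, then the turn, a rotation vector about the world's x, y, z in degrees. A call has exactly 10 rows; each row shifts and turns the commanded pose from where the row before left it; what a row does not reach is not made up. A row lasts 1/10 s, in which the tool goes at most 50 mm and 8.59 degrees, less where a joint would pass 70% of its speed; a pose out of reach is approached as far as the arm can. A call is refused whole if a number of a shift passes 5 or a number of a turn 8.59, either way. A call with a gripper value outside its range is refused whole. "fingers" is the opening, from 0 (shut) to 1 (fully open), set as the call begins (left out, the last holds). The fingers move at their own pace and stop on an object; "grip_force" is the grip in N (left out, the last holds). Time passes only in rows, so rows that do not move let the fingers close, or fill a call up. It gives the time, the measured TCP pose, the force, the opening and the grip force at its end, in the units of the state.
- r.get_state(): the state, without advancing time (a new reading comes with each control period).
- r.snapshot(name): name is "side" or "top" or "wrist"; returns (picture, depth): 480x640x3 uint8, red, green, blue; 480x640 float32, m along the optical axis (not along the pixel's ray), 0 where there is no reading.
- r.calibration(name): a dict with "fov_y" (degrees; the focal length in pixels is half the picture's height over the tangent of half this angle, whatever the lens; pixels are square), "cx", "cy" (the principal point, pixels), "k1" (the pictures are not rectified: a ray, as slopes to the right and down, at radius r is drawn at 1 + k1 r^2 times it, then the intrinsics apply), "R" (3x3) and "t" (3): a world point X has camera coordinates R X + t. Camera axes: x right, y down, z forward; pixel columns grow to the right and rows downward; lengths in m; the calibration is good to about 2 mm. A picture is of the moment at which its call begins: read the wrist's pose just before it. calibration takes no time and is no camera call; for the wrist camera it gives the pose at the moment of the call.
- r.finish_job(): hands the job in; it is judged then, once.
The state is a dict: "clock": time; "q": joint angles; "qd": joint speeds; "joint_torque": joint torques, N m; "tool_pos": TCP position; "eef_rot": TCP orientation; "contact_force": force on the tool from outside, world axes, zero at the start; "moment": the same for the moment, N m; "opening": opening from 0.0 (shut) to 1.0 (fully open); "finger_force": force on a finger pad.
Only numpy, scipy, OpenCV 4.12 (cv2) and the standard library are available. Lean on these libraries where they do the work, as an engineer would, in place of code of your own. Each camera call takes 0.05 s, during which the arm holds its last target. There are 200 camera calls.

TASK

Two spring clamps stand on the plank. Lift the arm of the one that holds the pipe bracket (the piece with the upright U-shaped cradle) until it stays open by itself, then take the bracket out and lay it, cradle up, in the shallow steel tray without dropping it. Leave that clamp open, and leave the other clamp, which holds a flat strap, shut.

Things in the scene. Friction and masses are not known exactly. Their poses are not given: they have to be found in the camera images.
- bracket_center (a point): Aluminium pipe bracket, 42 mm high: foot plate 95 x 36 x 6 with an open-topped U cradle (30 long, 36 wide over flat upright cheeks) near its front. Point: mid-cradle, 21 above the underside. x along the plate (it reaches -20 to +75), y across the cheeks (grasp them along y from above), z up. Lies flat on a 15 mm high bed, held at x = +60; the cradle stands clear of the arm. 130 g.
- clamp_grip (a point): Grip of the clamp on the bracket: round black sleeve 14 mm thick, 56 long, along y, at the arm's end on its left (+y) side. Point: sleeve middle, 50 above the plank, free space around. Arm shut: x level towards the hinge, z up. Hinge line: along y, 95 in +x at this height. Arm: 16 wide bar centred at y = -46. z tilts from 0 (shut) to 1.6 rad (open stop, arm upright, grip 145 up).
- other_grip (a point): Grip of the second, identical clamp, on a flat 95 x 36 x 6 mm strap without cradle; same point and axes; leave it shut. Both clamps: the grip swings up and over towards the hinge; the spring pulls the arm shut below 0.9 rad and throws it fully open beyond; about 5 N at the grip lifts it. The sleeve can turn between the fingers, so the tool may stay pointing down.
- tray_in (a point): Shallow open steel tray fixed on the plank, 200 (x) by 150 (y) mm outside, 20 high, walls and floor 3 thick. Point: centre of its inner floor, 3 above the plank; x along its length, z up.
Mind the look-alikes: they are no part of the job. What is shaped like the part that bears clamp_grip but blue or orange is not meant. Of the things shaped like the part that bears bracket_center, the aluminium one is meant.

How it is judged:
On the way:
1. the bracket's clamp arm stands open (past 1.3 rad) with the bracket still on its bed, under 25 mm from where it was (angle between clamp_grip's own z axis and vertical above 1.3 rad and distance of bracket_center from where it was at the start of the episode below 0.025 m), for 0.2 s.
At the end, for the whole second after the job is handed in: The bracket lies at rest in the tray on its foot plate, cradle up (within 0.17 rad of level, cradle within the tray's 200 x 150 mm outline, its centre less than 30 mm above the tray floor), released; its clamp arm stands open (past 1.3 rad); the other clamp is still shut (under 0.15 rad) (angle between clamp_grip's own z axis and vertical above 1.3 rad and angle between other_grip's own z axis and vertical below 0.15 rad and x of bracket_center in the frame of tray_in between -0.1 and 0.1 m and y of bracket_center in the frame of tray_in between -0.075 and 0.075 m and z of bracket_center in the frame of tray_in below 0.03 m and angle between bracket_center's own z axis and vertical below 0.17 rad and linear speed of bracket below 0.02 m/s); the robot touches nothing.
It fails at once if the other clamp's arm is lifted (past 0.3 rad) (angle between other_grip's own z axis and vertical above 0.3 rad).
It fails at once if the bracket is dropped (falls faster than 0.7 m/s with no finger on it) (linear speed of bracket above 0.7 m/s and contact force between the fingers and bracket below 0.05 N).
It also fails if it takes over 56 s, if anything falls off the work surface, if the arm or the gripper's body presses on something with over 40 N, if the wrist force passes 120 N, or if a joint passes its speed limit or range.

## Working session

There is one attempt and no reset: what is moved stays moved. The work goes in short steps, Python scripts to look and compute and a tool call to move; the robot and the scene stay as the last step left them, time stands still between calls to the robot, and variables do not carry over. Pictures are saved under pics/ and viewed, at most 10 in all, crops included, and the job is handed in when it is done.

Besides the shell and the picture viewer there is one more tool, called after ">>>" by a JSON object that holds its "method" and its "body". step_arm: Moves the arm, as the interface text tells. Its arguments: {"type":"object","properties":{"increments":{"type":"array","items":{"type":"array"}},"fingers":{"type":"number"},"grip_force":{"type":"number"}},"required":["increments"]}

```bash
mkdir -p pics; cat > h.py <<'E'
import numpy as np, cv2
from plant import r
def save(n):
    c=r.calibration(n); p,d=r.snapshot(n)
    np.savez(f'{n}.npz',p=p,d=d,**{k:c[k] for k in c}); return p,d,c
def cloud(n):
    z=np.load(f'{n}.npz'); d=z['d']; f=240/np.tan(np.radians(float(z['fov_y']))/2)
    K=np.array([[f,0,float(z['cx'])],[0,f,float(z['cy'])],[0,0,1]])
    v,u=np.mgrid[0:480,0:640].astype(np.float64)
    q=cv2.undistortPoints(np.stack([u.ravel(),v.ravel()],1).reshape(-1,1,2),K,np.array([float(z['k1']),0,0,0])).reshape(480,640,2)
    X=np.dstack([q*d[...,None],d]); W=(X-z['t'])@z['R']; W[d==0]=np.nan
    return z['p'],W
E
python3 - <<'E'
from h import *
ims=[]
for n in('side','top'):
    p,d,c=save(n); cv2.imwrite(f'pics/{n}0.png',p[...,::-1]); 
print(r.get_state()['clock'])
E
```

```text
0.1
```

View pics/top0.png

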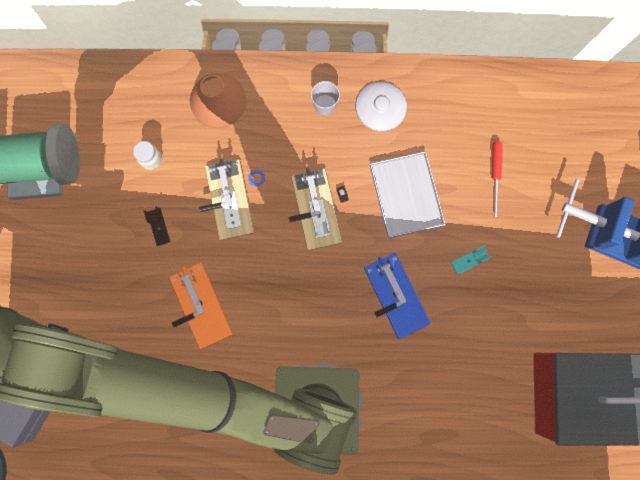

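View pics/side0.png

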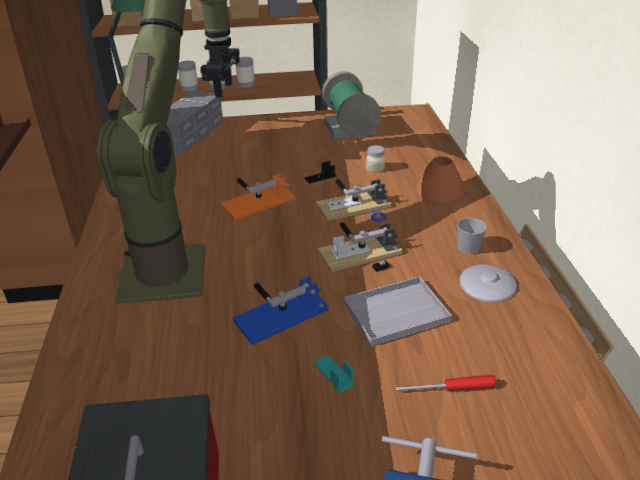

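The wooden clamps are at top-view (228,200) and (317,208). The orange (200,305) and blue (397,295) clamps are decoys, as are the teal (471,259) and black (157,226) brackets. In the side view the wooden clamp at (360,245), nearer the tray, seems to hold the cradle, so I'll enlarge both to confirm.

```bash
python3 - <<'E'
from h import *
s,Ws=cloud('side');t,Wt=cloud('top')
a=cv2.resize(t[150:260,190:350],(800,550)[:2],interpolation=cv2.INTER_CUBIC)
a=cv2.resize(t[150:250,195:350],(620,400),interpolation=cv2.INTER_CUBIC)
b=cv2.resize(s[170:280,305:415],(400,400),interpolation=cv2.INTER_CUBIC)
im=np.hstack([a,b]);im=cv2.resize(im,(800,int(400*800/1020)))
cv2.imwrite('pics/crop.png',im[...,::-1])
for n,u,v in[('tray',407,194),('gripA',305,216),('gripB',213,208),('c1',371,163),('c2',425,152),('c3',444,222),('c4',388,235),('plate',321,225)]:
    print(n,np.nanmedian(Wt[v-1:v+2,u-1:u+2].reshape(-1,3),0).round(3))
E
```

```text
tray [ 0.55  -0.222  0.003]
gripA [0.475 0.04  0.056]
gripB [0.493 0.273 0.053]
c1 [ 0.628 -0.127  0.016]
c2 [ 0.663 -0.268  0.015]
c3 [ 0.477 -0.315  0.013]
c4 [ 0.441 -0.172  0.013]
plate [ 0.46  -0.001  0.023]
```

View pics/crop.png

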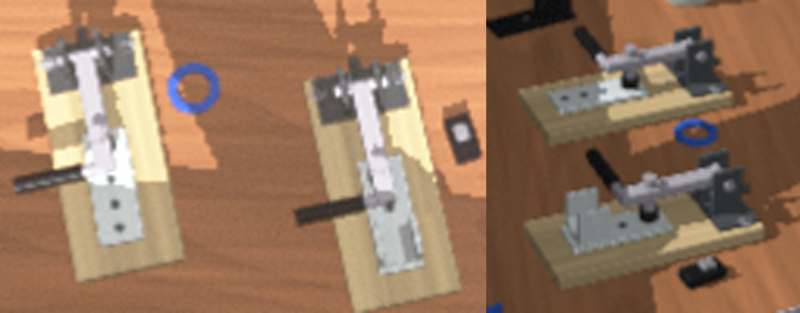

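Confirmed: the right-hand clamp in the crop (top-view (317,208)) holds the grey aluminium piece with upright cheeks. The left one (228,200) holds a flat strap with holes. Next I fit the poses.

```bash
cat > fit.py <<'E'
from h import *
def rect(P):
    (c,s,a)=cv2.minAreaRect((P[:,:2]*1000).astype(np.float32)); return np.round(c,1),np.round(s,1),round(a,1)
def fit(n):
    p,W=cloud(n); hsv=cv2.cvtColor(p,cv2.COLOR_RGB2HSV)
    reg=(W[...,0]>.38)&(W[...,0]<.63)&(W[...,1]>-.08)&(W[...,1]<.1)
    dark=reg&(hsv[...,2]<75)&(W[...,2]>.044)&(W[...,2]<.062)&(W[...,0]<.53)&(W[...,1]>0)
    S=W[dark]; print(n,'sleeve',len(S),rect(S),np.percentile(S[:,2],[50,95]).round(3))
    grey=reg&(hsv[...,1]<60)&(W[...,2]>.016)&(W[...,2]<.026)&(W[...,0]<.55); print('plate',grey.sum(),rect(W[grey]))
    ch=reg&(W[...,2]>.04)&(W[...,2]<.065)&(hsv[...,1]<70)&(W[...,1]<0.03)&(W[...,0]<.47); C=W[ch]
    if len(C)>3: print('cheek',len(C),rect(C),C.mean(0).round(3),C[:,2].max().round(3))
if __name__=='__main__':
    fit('top');fit('side')
E
python3 fit.py; python3 - <<'E'
from h import *
p,W=cloud('top')
m=(W[...,2]>.009)&(W[...,2]<.0185)&(W[...,1]<.09)&(W[...,1]>-.08)&(W[...,0]>.36)&(W[...,0]<.66)
from fit import rect;print('bed',m.sum(),rect(W[m]))
s=r.get_state();print(s['eef_rot'],s['tool_pos'],s['opening'])
from scipy.spatial.transform import Rotation as R
print(R.from_quat(s['eef_rot']).as_matrix().round(2))
E
```

```text
top sleeve 85 (array([474.1,  52.5]), array([11. , 51.8]), 15.1) [0.055 0.061]
plate 292 (array([488.7, -15.1]), array([ 95.7, 120.3]), 89.5)
cheek 54 (array([450.5,  -1.1]), array([28.8, 36.2]), 12.3) [ 0.45  -0.002  0.055] 0.062
side sleeve 78 (array([474. ,  50.2]), array([12.5, 62.9]), 14.9) [0.057 0.061]
plate 272 (array([487.7,  -9.6]), array([116.3, 116. ]), 4.2)
cheek 163 (array([451.4,  -3.5]), array([32.6, 44. ]), 13.5) [ 0.451 -0.003  0.051] 0.063
bed 1610 (array([503.8,  -5.2]), array([280.9, 149.5]), 7.4)
[ 1.37415888e-01  9.90513090e-01 -8.30419241e-04 -4.72685084e-05] [0.17007929 0.60083415 0.23797399] 1.0015365521723518
[[-0.96  0.27 -0.  ]
 [ 0.27  0.96 -0.  ]
 [-0.   -0.   -1.  ]]
```

>>> {"method": "step_arm", "body": {"increments": [[[1.5,-2.8,0],[0,0,-3]],[[1.5,-2.8,0],[0,0,-3]],[[1.5,-2.8,0],[0,0,-3]],[[1.5,-2.8,0],[0,0,-3]],[[1.5,-2.8,0],[0,0,-3]],[[1.5,-2.8,0],[0,0,-3]],[[1.5,-2.8,0],[0,0,-3]],[[1.5,-2.8,0],[0,0,-3]],[[1.5,-2.8,0],[0,0,-3]],[[1.5,-2.8,0],[0,0,-3]]], "fingers": 1}}

```text
clock: 1.1
tool_pos: [0.3205, 0.3201, 0.2386]
eef_rot: [0.39, 0.921, -0.0, -0.0]
contact_force: [0.2, 0.4, 0.1]
opening: 1.002
finger_force: 0.0
```

>>> {"method": "step_arm", "body": {"increments": [[[1.5,-2.7,0],[0,0,-3]],[[1.5,-2.7,0],[0,0,-3]],[[1.5,-2.7,0],[0,0,-3]],[[1.5,-2.7,0],[0,0,-3]],[[1.5,-2.7,0],[0,0,-3]],[[1.5,-2.7,0],[0,0,-3]],[[1.5,-2.7,0],[0,0,-3]],[[1.5,-2.7,0],[0,0,-3]],[[1.5,-2.7,0],[0,0,-3]],[[1.5,-2.7,0],[0,0,-3]]]}}

```text
clock: 2.1
tool_pos: [0.4704, 0.0502, 0.2386]
eef_rot: [0.615, 0.788, -0.0, -0.0]
contact_force: [-0.4, 0.5, -1.5]
opening: 0.999
finger_force: 0.0
```

```bash
python3 - <<'E'
from h import *
from scipy.spatial.transform import Rotation as R
s=r.get_state();print(s['clock'],s['tool_pos'].round(4) if hasattr(s['tool_pos'],'round') else s['tool_pos'],R.from_quat(s['eef_rot']).as_matrix().round(3),np.round(s['q'],2))
p,d,c=save('wrist');cv2.imwrite('pics/w1.png',p[...,::-1])
from fit import fit
fit('wrist')
E
```

```text
2.1 [0.4704 0.0502 0.2386] [[-0.243  0.97  -0.   ]
 [ 0.97   0.243  0.   ]
 [ 0.    -0.    -1.   ]] [-0.22  0.49  0.03  2.02 -0.02  0.63  0.07]
wrist sleeve 948 (array([473.5,  53.8]), array([12.3, 55.1]), 14.6) [0.056 0.058]
plate 1559 (array([491.2, -21.3]), array([109.5,  95. ]), 12.0)
cheek 752 (array([ 4.508e+02, -2.000e-01]), array([29.9, 36.3]), 12.6) [0.451 0.    0.052] 0.059
```

View pics/w1.png

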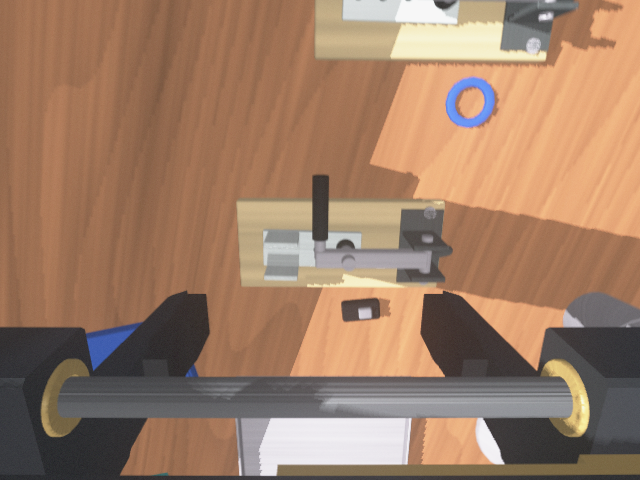

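The wrist view shows the black sleeve at (320,208), the cradle at (282,255) and the bar running to the hinge at (430,258), all aligned with the image axes. I'm descending on the sleeve.

>>> {"method": "step_arm", "body": {"increments": [[[0.2,0.8,-2.5],[0,0,0]],[[0,0,-2.5],[0,0,0]],[[0,0,-2.5],[0,0,0]],[[0,0,-2.5],[0,0,0]],[[0,0,-2.5],[0,0,0]],[[0,0,-2.5],[0,0,0]],[[0,0,-2],[0,0,0]],[[0,0,-2],[0,0,0]],[[0,0,-1.5],[0,0,0]],[[0,0,0],[0,0,0]]], "fingers": 0.6}}

```text
clock: 3.15
tool_pos: [0.471, 0.0595, 0.0321]
eef_rot: [0.614, 0.789, -0.001, -0.001]
contact_force: [-0.7, -0.4, 0.0]
opening: 0.597
finger_force: 0.0
```

>>> {"method": "step_arm", "body": {"increments": [[[0,0,0],[0,0,0]],[[0,0,0],[0,0,0]],[[0,0,0],[0,0,0]],[[0,0,0],[0,0,0]],[[0,0,0],[0,0,0]],[[0,0,0],[0,0,0]],[[0,0,0],[0,0,0]],[[0,0,0],[0,0,0]],[[0,0,0],[0,0,0]],[[0,0,0],[0,0,0]]], "fingers": 0, "grip_force": 20}}

```text
clock: 4.15
tool_pos: [0.4728, 0.0596, 0.034]
eef_rot: [0.614, 0.789, 0.001, 0.0]
contact_force: [0.8, -0.2, 5.1]
opening: 0.15
finger_force: 20.0
```

Sleeve gripped (13 mm). Following the arc.

>>> {"method": "step_arm", "body": {"increments": [[[0.03,0.01,0.76],[0,0,0]],[[0.09,0.02,0.75],[0,0,0]],[[0.15,0.04,0.75],[0,0,0]],[[0.2,0.05,0.73],[0,0,0]],[[0.26,0.07,0.71],[0,0,0]],[[0.31,0.08,0.69],[0,0,0]],[[0.37,0.09,0.66],[0,0,0]],[[0.42,0.1,0.62],[0,0,0]],[[0.47,0.12,0.59],[0,0,0]],[[0.5,0.13,0.56],[0,0,0]]]}}

```text
clock: 5.15
tool_pos: [0.4964, 0.0654, 0.1021]
eef_rot: [0.614, 0.789, -0.003, -0.003]
contact_force: [-7.1, -2.5, 2.0]
opening: 0.147
finger_force: 20.0
```

>>> {"method": "step_arm", "body": {"increments": [[[0.55,0.14,0.5],[0,0,0]],[[0.58,0.15,0.46],[0,0,0]],[[0.62,0.15,0.41],[0,0,0]],[[0.65,0.16,0.36],[0,0,0]],[[0.68,0.17,0.3],[0,0,0]],[[0.7,0.17,0.25],[0,0,0]],[[0.71,0.18,0.19],[0,0,0]],[[0.73,0.18,0.13],[0,0,0]],[[0.74,0.18,0.07],[0,0,0]],[[0.6,0.15,0],[0,0,0]]]}}

```text
clock: 6.15
tool_pos: [0.5678, 0.083, 0.1296]
eef_rot: [0.614, 0.789, 0.001, 0.001]
contact_force: [0.7, -1.9, 3.0]
opening: 0.15
finger_force: 20.1
```

>>> {"method": "step_arm", "body": {"increments": [[[0,0,0],[0,0,0]],[[0,0,0],[0,0,0]],[[0,0,0],[0,0,0]],[[0,0,0],[0,0,0]],[[0,0,1],[0,0,0]],[[0,0,2],[0,0,0]],[[0,0,2.5],[0,0,0]],[[0,0,2.5],[0,0,0]],[[0,0,2.5],[0,0,0]],[[0,0,2],[0,0,0]]], "fingers": 0.6}}

```text
clock: 7.15
tool_pos: [0.566, 0.0828, 0.2559]
eef_rot: [0.614, 0.789, 0.001, 0.001]
contact_force: [-0.3, -0.9, -0.8]
opening: 0.597
finger_force: 0.0
```

>>> {"method": "step_arm", "body": {"increments": [[[-1.2,-0.8,0],[0,0,8.5]],[[-1.2,-0.8,0],[0,0,8.5]],[[-1.2,-0.8,0],[0,0,8.5]],[[-1.2,-0.8,0],[0,0,8.5]],[[-1.2,-0.8,0],[0,0,8.5]],[[-1.2,-0.8,0],[0,0,8.5]],[[-1.2,-0.8,0],[0,0,8.5]],[[-1.2,-0.8,0],[0,0,8.5]],[[-1.2,-0.8,0],[0,0,8.5]],[[-0.8,-0.8,0],[0,0,8.5]]], "fingers": 0.8}}

```text
clock: 8.15
tool_pos: [0.4489, 0.0022, 0.2543]
eef_rot: [-0.083, 0.997, -0.0, 0.0]
contact_force: [0.7, 0.1, 0.5]
opening: 0.803
finger_force: 0.0
```

>>> {"method": "step_arm", "body": {"increments": [[[0,-0.4,0],[0,0,5]],[[0,0,0],[0,0,0]],[[0,0,0],[0,0,0]],[[0,0,0],[0,0,0]],[[0,0,0],[0,0,0]],[[0,0,0],[0,0,0]],[[0,0,0],[0,0,0]],[[0,0,0],[0,0,0]],[[0,0,0],[0,0,0]],[[0,0,0],[0,0,0]]]}}

```text
clock: 9.15
tool_pos: [0.4498, -0.0012, 0.2536]
eef_rot: [-0.124, 0.992, 0.0, -0.0]
contact_force: [-0.8, -0.2, 0.1]
opening: 0.8
finger_force: 0.0
```

```bash
python3 - <<'E'
from h import *
from fit import rect
from scipy.spatial.transform import Rotation as R
s=r.get_state();print(s['clock'],np.round(s['tool_pos'],4),R.from_quat(s['eef_rot']).as_matrix().round(3)[:,1],np.round(s['q'],2))
p,d,c=save('wrist');p2,_,_=save('side');cv2.imwrite('pics/w2.png',np.hstack([cv2.resize(p,(400,300)),cv2.resize(p2[130:340,240:520],(400,300))])[...,::-1])
for n in('wrist','side'):
    p,W=cloud(n);hsv=cv2.cvtColor(p,cv2.COLOR_RGB2HSV)
    m=(W[...,2]>.044)&(W[...,2]<.065)&(hsv[...,1]<70)&(abs(W[...,1])<.04)&(W[...,0]<.49)&(W[...,0]>.41)
    print(n,m.sum(),rect(W[m]) if m.sum()>4 else'',np.percentile(W[m][:,2],95))
E
```

```text
9.15 [ 0.4498 -0.0012  0.2536] [-0.245  0.969  0.   ] [ 0.2   0.47 -0.45  2.04  0.31  0.69  1.38]
wrist 430 (array([450.7,  -0.8]), array([29.8, 35.9]), 12.8) 0.0578695119139796
side 130 (array([452.6,  -2.8]), array([31.4, 44.9]), 11.7) 0.05944947754658047
```

View pics/w2.png

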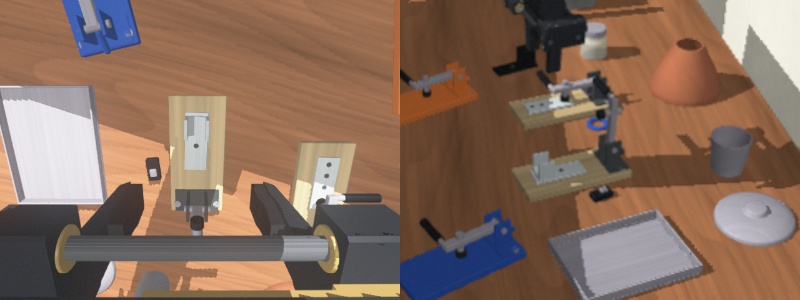

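The clamp arm stands upright with the bracket still on its bed at wrist (197,130), cradle up. The strap clamp is still shut. Descending on the cheeks.

>>> {"method": "step_arm", "body": {"increments": [[[0.1,0,-2.5],[0,0,0]],[[0,0,-3],[0,0,0]],[[0,0,-3],[0,0,0]],[[0,0,-3],[0,0,0]],[[0,0,-3],[0,0,0]],[[0,0,-2.5],[0,0,0]],[[0,0,-2.5],[0,0,0]],[[0,0,-2],[0,0,0]],[[0,0,-1.2],[0,0,0]],[[0,0,0],[0,0,0]]]}}

```text
clock: 10.25
tool_pos: [0.4513, -0.0011, 0.0261]
eef_rot: [-0.124, 0.992, 0.0, -0.002]
contact_force: [-0.2, -0.5, -0.5]
opening: 0.802
finger_force: 0.0
```

>>> {"method": "step_arm", "body": {"increments": [[[0,0,0],[0,0,0]],[[0,0,0],[0,0,0]],[[0,0,0],[0,0,0]],[[0,0,0],[0,0,0]],[[0,0,0],[0,0,0]],[[0,0,0],[0,0,0]],[[0,0,0],[0,0,0]],[[0,0,0],[0,0,0]],[[0,0,0],[0,0,0]],[[0,0,0],[0,0,0]]], "fingers": 0, "grip_force": 35}}

```text
clock: 11.25
tool_pos: [0.452, -0.0012, 0.0279]
eef_rot: [-0.124, 0.992, 0.0, -0.0]
contact_force: [0.2, -0.3, 6.2]
opening: 0.409
finger_force: 34.8
```

>>> {"method": "step_arm", "body": {"increments": [[[0,0,0.5],[0,0,0]],[[0,0,1],[0,0,0]],[[0,0,1.5],[0,0,0]],[[0,0,1.5],[0,0,0]],[[0,0,1.5],[0,0,0]],[[0,0,1.5],[0,0,0]],[[0,0,0.5],[0,0,0]],[[0,-1,0],[0,0,0]],[[0,-1.5,0],[0,0,0]],[[0,-2,0],[0,0,0]]]}}

```text
clock: 12.25
tool_pos: [0.4513, -0.0467, 0.1068]
eef_rot: [-0.124, 0.992, 0.0, -0.002]
contact_force: [-0.6, -0.1, -1.4]
opening: 0.406
finger_force: 34.8
```

>>> {"method": "step_arm", "body": {"increments": [[[0,-2,0],[0,0,0]],[[0,-2,0],[0,0,0]],[[0,-2,0],[0,0,0]],[[0.5,-2,0],[0,0,0]],[[1,-2,0],[0,0,0]],[[1.5,-2,0],[0,0,0]],[[1.5,-2,0],[0,0,0]],[[1.5,-2,0],[0,0,0]],[[1,-1.5,0],[0,0,0]],[[0.4,-0.6,0],[0,0,0]]]}}

```text
clock: 13.25
tool_pos: [0.5252, -0.2301, 0.1061]
eef_rot: [-0.122, 0.993, -0.0, -0.002]
contact_force: [-0.4, -0.1, -1.4]
opening: 0.404
finger_force: 34.8
```

```bash
python3 - <<'E'
from h import *
s=r.get_state();print(s['clock'],np.round(s['tool_pos'],4),s['opening'],s['eef_rot'])
p,d,c=save('side');cv2.imwrite('pics/s3.png',cv2.resize(p[150:360,250:530],(800,600))[...,::-1])
E
```

```text
13.25 [ 0.5252 -0.2301  0.1061] 0.4042331126293002 [-1.21945137e-01  9.92535342e-01 -2.84803416e-04 -1.70228528e-03]
```

View pics/s3.png

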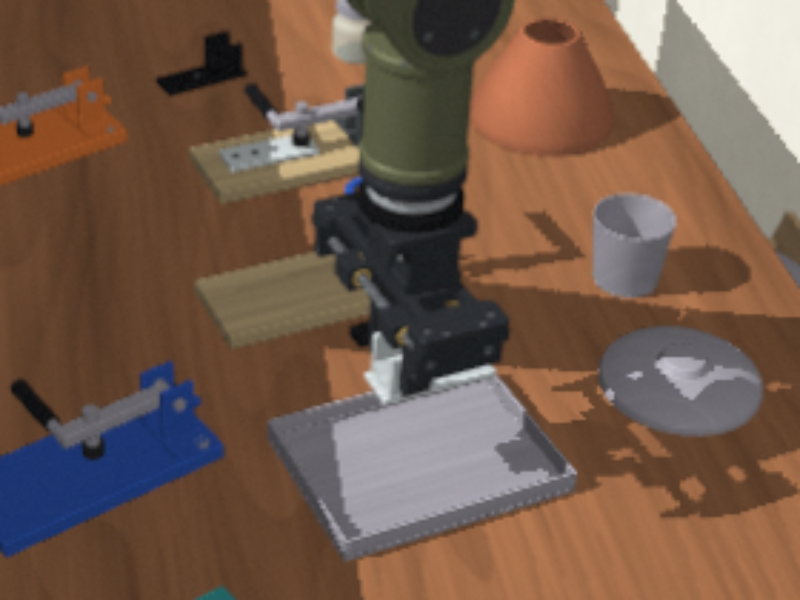

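The bracket is held level at (400,375), above the tray. Lowering it.

>>> {"method": "step_arm", "body": {"increments": [[[0,0.4,-1],[0,0,0]],[[0,0,-1.5],[0,0,0]],[[0,0,-1.5],[0,0,0]],[[0,0,-1.5],[0,0,0]],[[0,0,-1.2],[0,0,0]],[[0,0,-0.8],[0,0,0]],[[0,0,-0.6],[0,0,0]],[[0,0,-0.4],[0,0,0]],[[0,0,-0.3],[0,0,0]],[[0,0,0],[0,0,0]]]}}

```text
clock: 14.3
tool_pos: [0.5257, -0.2232, 0.0193]
eef_rot: [-0.124, 0.992, 0.0, -0.001]
contact_force: [0.1, -1.0, -1.9]
opening: 0.407
finger_force: 34.8
```

>>> {"method": "step_arm", "body": {"increments": [[[0,0,-0.1],[0,0,0]],[[0,0,-0.1],[0,0,0]],[[0,0,-0.1],[0,0,0]],[[0,0,0],[0,0,0]],[[0,0,0],[0,0,0]],[[0,0,0],[0,0,0]],[[0,0,0],[0,0,0]],[[0,0,0],[0,0,0]],[[0,0,0],[0,0,0]],[[0,0,0],[0,0,0]]]}}

```text
clock: 15.3
tool_pos: [0.5257, -0.2232, 0.0164]
eef_rot: [-0.124, 0.992, 0.0, -0.001]
contact_force: [-0.2, 0.7, -1.8]
opening: 0.411
finger_force: 34.8
```

Not in contact yet (force still at the carried weight). Going lower.

>>> {"method": "step_arm", "body": {"increments": [[[0,0,-0.1],[0,0,0]],[[0,0,-0.1],[0,0,0]],[[0,0,0],[0,0,0]],[[0,0,0],[0,0,0]],[[0,0,0],[0,0,0]],[[0,0,0],[0,0,0]],[[0,0,0],[0,0,0]],[[0,0,0],[0,0,0]],[[0,0,0],[0,0,0]],[[0,0,0],[0,0,0]]]}}

```text
clock: 16.3
tool_pos: [0.5258, -0.2232, 0.0159]
eef_rot: [-0.124, 0.992, -0.0, -0.001]
contact_force: [-2.3, 0.2, 11.9]
opening: 0.407
finger_force: 34.8
```

Contact (12 N). Releasing and rising.

>>> {"method": "step_arm", "body": {"increments": [[[0,0,0],[0,0,0]],[[0,0,0],[0,0,0]],[[0,0,0],[0,0,0]],[[0,0,0],[0,0,0]],[[0,0,0],[0,0,0]],[[0,0,1],[0,0,0]],[[0,0,2],[0,0,0]],[[0,0,3],[0,0,0]],[[0,0,4],[0,0,0]],[[0,0,4],[0,0,0]]], "fingers": 0.6}}

```text
clock: 17.3
tool_pos: [0.5253, -0.223, 0.1562]
eef_rot: [-0.124, 0.992, 0.0, -0.001]
contact_force: [0.1, -0.7, 0.1]
opening: 0.603
finger_force: 0.0
```

```bash
python3 - <<'E'
from h import *
s=r.get_state();print(s['clock'],np.round(s['tool_pos'],4),s['contact_force'])
p,d,c=save('wrist');q,_,_=save('side');cv2.imwrite('pics/f.png',np.hstack([cv2.resize(p,(400,300)),cv2.resize(q[130:340,240:520],(400,300))])[...,::-1])
_,W=cloud('side')
E
```

```text
17.3 [ 0.5253 -0.223   0.1562] [ 0.08207091 -0.66986263  0.12003045]
```

View pics/f.png

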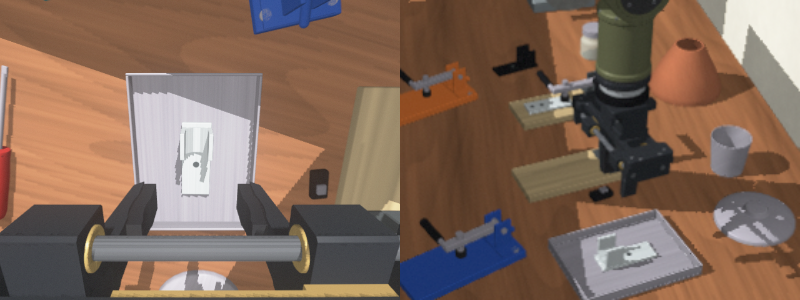

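The bracket lies flat in the tray, cradle up, at wrist (196,158) and side (625,255). The strap clamp is shut. The gripper hides the opened arm here, so I'll check its height in the top depth before handing in.

```bash
python3 - <<'E'
from h import *
ok=False
for n in('top','side'):
    save(n);_,W=cloud(n)
    m=(abs(W[...,0]-.575)<.03)&(W[...,1]>0)&(W[...,1]<.12)&(W[...,2]>.11)&(W[...,2]<.16);print(n,m.sum(),np.nanmedian(W[m],0)); ok|=m.sum()>15
if ok: print(r.finish_job())
E
```

```text
top 287 [0.5686623  0.04713577 0.1468366 ]
side 8 [0.5589331  0.09802206 0.14805324]
the job is handed in; nothing more can be done
None
```

The job is handed in: the bracket lies cradle up in the steel tray, its clamp arm stands open, and the strap clamp is still shut. It took about 17 s of the 56 s allowed, and the judge returned no verdict.

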